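# Make up two service trays, low things first

## Task

Make up the two service trays: the teal tray gets the white sugar pot, the orange mug and the blue tumbler, the yellow tray gets the red jam jar and the black mug, each standing upright as it does now with its base inside the circle of its own colour. Load them from low to tall so nothing gets in the way: both pots (sugar and jam) first, then both mugs, and the tall tumbler last of all. Set everything down without dropping it or knocking it over, and leave the cutlery basket, the saucers and the napkin box where they are.

Things in the scene. Friction and masses are not known exactly. Their poses are not given: they have to be found in the camera images.
- sugar_pot: White sugar pot with a white lid, a solid closed round pot, 49 mm diameter over the lid (48 mm below it), 45 mm high, about 120 g, standing upright. Origin: centre of its underside, z up.
- jam_jar: Dark red jam jar with a red lid, a solid closed round pot, 49 mm diameter over the lid (48 mm below it), 45 mm high, about 120 g, standing upright. Origin: centre of its underside, z up.
- orange_mug: Orange straight mug, open at the top, 62 mm outside diameter, 80 mm high, about 220 g, standing upright. Origin: centre of its underside, z up; its handle sticks out to the mug's own +y side, to about 55 mm from the axis: grip the outside of the wall across the mug's x direction, about 55 mm up.
- black_mug: Black straight mug, open at the top, 62 mm outside diameter, 80 mm high, about 220 g, standing upright. Origin: centre of its underside, z up; its handle sticks out to the mug's own +y side, to about 55 mm from the axis: grip the outside of the wall across the mug's x direction, about 55 mm up.
- tumbler: Pale frosted-blue tumbler standing upside down (mouth down) with a darker blue base on top: closed, round, 64 mm diameter at the bottom tapering to 54 mm at 110 mm up and 52 mm at the top, 125 mm high, about 150 g. Origin: centre of its lower end as it stands, z up. It is to stay this way up; grip it about 95 mm up.
- teal_tray: Fixed cream tray, 280 (x) by 230 mm (y), rim 12 mm high, with a teal mat, its top 8 mm above the bench. Origin: centre of its underside, at bench height; x, y along its sides, z up. Printed circles, centres in tray x, y: white, radius 36 mm, centre (-65, 0) mm, for the sugar pot; orange, radius 43 mm, centre (50, -58) mm, for the orange mug; blue, radius 44 mm, centre (50, 58) mm, for the tumbler.
- yellow_tray: Fixed cream tray, 280 (x) by 230 mm (y), rim 12 mm high, with a yellow mat, its top 8 mm above the bench. Origin: centre of its underside, at bench height; x, y along its sides, z up. Printed circles, centres in tray x, y: red, radius 36 mm, centre (-65, 0) mm, for the jam jar; black, radius 43 mm, centre (50, 0) mm, for the black mug.
- cutlery_basket: Bystander: light-blue open basket, 100 (x) by 140 mm (y), 70 mm high, with cutlery handles standing out of it to about 165 mm. Origin: centre of its underside. Not to be moved.
- saucers: Bystander: stack of white saucers, 110 mm diameter, 24 mm high. Origin: centre of its underside. Not to be moved.
- napkin_box: Bystander: dark steel napkin box, 90 (x) by 140 mm (y), 104 mm high. Origin: centre of its underside. Not to be moved.
There are look-alikes about, which are no part of the job. There is more than one size of the orange_mug; the one meant has the size given above.

How it is judged (in metres and radians):
On the way, in this order (a step that is already met when the one before it is completed fails the run):
1. the sugar pot and the jam jar stand released in their circles while both mugs and the tumbler are still off the trays (x of sugar_pot in the frame of teal_tray between -0.079 and -0.051 m and y of sugar_pot in the frame of teal_tray between -0.014 and 0.014 m and z of sugar_pot in the frame of teal_tray between 0.003 and 0.013 m and angle between each of sugar_pot, jam_jar's own z axis and vertical below 0.1 rad and contact force between each of sugar_pot, jam_jar and the fingers below 0.05 N and x of jam_jar in the frame of yellow_tray between -0.079 and -0.051 m and y of jam_jar in the frame of yellow_tray between -0.014 and 0.014 m and z of jam_jar in the frame of yellow_tray between 0.003 and 0.013 m and horizontal distance between each of orange_mug, black_mug, tumbler and teal_tray above 0.13 m and horizontal distance between each of orange_mug, black_mug, tumbler and yellow_tray above 0.13 m), for 0.2 s.
2. both mugs stand released in their circles, the pots still in theirs, while the tumbler is still off the trays (x of sugar_pot in the frame of teal_tray between -0.079 and -0.051 m and y of sugar_pot in the frame of teal_tray between -0.014 and 0.014 m and z of sugar_pot in the frame of teal_tray between 0.003 and 0.013 m and angle between each of sugar_pot, jam_jar, orange_mug, black_mug's own z axis and vertical below 0.1 rad and contact force between each of sugar_pot, jam_jar, orange_mug, black_mug and the fingers below 0.05 N and x of jam_jar in the frame of yellow_tray between -0.079 and -0.051 m and y of jam_jar in the frame of yellow_tray between -0.014 and 0.014 m and z of jam_jar in the frame of yellow_tray between 0.003 and 0.013 m and x of orange_mug in the frame of teal_tray between 0.036 and 0.064 m and y of orange_mug in the frame of teal_tray between -0.072 and -0.044 m and z of orange_mug in the frame of teal_tray between 0.003 and 0.013 m and x of black_mug in the frame of yellow_tray between 0.036 and 0.064 m and y of black_mug in the frame of yellow_tray between -0.014 and 0.014 m and z of black_mug in the frame of yellow_tray between 0.003 and 0.013 m and horizontal distance between tumbler and teal_tray above 0.13 m and horizontal distance between tumbler and yellow_tray above 0.13 m), for 0.2 s.
At the end, for the whole second after the job is handed in: All five things stand released, upright (within 0.1 rad) and at rest on the mats, each within 14 mm (along each tray axis) of the centre of its own circle: sugar pot, orange mug and tumbler on the teal tray, jam jar and black mug on the yellow tray (x of sugar_pot in the frame of teal_tray between -0.079 and -0.051 m and y of sugar_pot in the frame of teal_tray between -0.014 and 0.014 m and z of sugar_pot in the frame of teal_tray between 0.003 and 0.013 m and angle between each of sugar_pot, jam_jar, orange_mug, black_mug, tumbler's own z axis and vertical below 0.1 rad and contact force between each of sugar_pot, jam_jar, orange_mug, black_mug, tumbler and the fingers below 0.05 N and x of jam_jar in the frame of yellow_tray between -0.079 and -0.051 m and y of jam_jar in the frame of yellow_tray between -0.014 and 0.014 m and z of jam_jar in the frame of yellow_tray between 0.003 and 0.013 m and x of orange_mug in the frame of teal_tray between 0.036 and 0.064 m and y of orange_mug in the frame of teal_tray between -0.072 and -0.044 m and z of orange_mug in the frame of teal_tray between 0.003 and 0.013 m and x of black_mug in the frame of yellow_tray between 0.036 and 0.064 m and y of black_mug in the frame of yellow_tray between -0.014 and 0.014 m and z of black_mug in the frame of yellow_tray between 0.003 and 0.013 m and x of tumbler in the frame of teal_tray between 0.036 and 0.064 m and y of tumbler in the frame of teal_tray between 0.044 and 0.072 m and z of tumbler in the frame of teal_tray between 0.003 and 0.013 m and linear speed of each of sugar_pot, jam_jar, orange_mug, black_mug, tumbler below 0.03 m/s); the robot touches nothing.
It fails at once if any of the five things is dropped or knocked (moves faster than 0.7 m/s with no finger on it, a fall of 25 mm) ((linear speed of sugar_pot above 0.7 m/s and contact force between sugar_pot and the fingers below 0.05 N) or (linear speed of jam_jar above 0.7 m/s and contact force between jam_jar and the fingers below 0.05 N) or (linear speed of orange_mug above 0.7 m/s and contact force between orange_mug and the fingers below 0.05 N) or (linear speed of black_mug above 0.7 m/s and contact force between black_mug and the fingers below 0.05 N) or (linear speed of tumbler above 0.7 m/s and contact force between tumbler and the fingers below 0.05 N)).
It fails at once if any of the five things is knocked over (tilted more than 0.9 rad) (angle between any of sugar_pot, jam_jar, orange_mug, black_mug, tumbler's own z axis and vertical above 0.9 rad).
It fails at once if the cutlery basket, the saucers or the napkin box is moved more than 25 mm (distance of any of cutlery_basket, saucers, napkin_box from where it was at the start of the episode above 0.025 m).
It also fails if it takes over 128 s, if anything falls off the work surface, if the arm or the gripper's body presses on something with over 40 N, if the wrist force passes 120 N, or if a joint passes its speed limit or range.

## Robot

A 7-joint arm with a two-finger parallel gripper is mounted at the origin on the work surface. World frame = base frame: x ahead of the robot, y to its left, z up, the work surface at z = 0. Lengths are in m, angles in degrees, forces in N, time in s.
With the tool pointing down it reaches from about 0.425 to 1.025 m from the base axis. Payload 9.4 kg.
Tool frame: the origin (TCP) lies on the mounting face of the last link; the fingertips stand 173 mm ahead of it and the grasp point (between the pads) lies hold_point_z ahead of it (hold_point_z is the distance from the TCP to the grasp point, in m); z points along the fingers, y is the line along which they close (so a half turn about z gives the same grasp; the last joint's range is limited). The gripper opens to 85 mm and grips with 20 to 120 N. Pads are 22 mm wide; open, the fingers measure 114 mm over their backs; the gripper's body (76 mm by 85 mm) begins 54 mm behind the grasp point. The pads swing forward as they close: fully open they stand 13 mm farther back than shut.
Start: joints at [71.58, 34.337, -0.143, 91.639, 0.103, 54.024, -4.572], TCP at [0.176, -0.703, 0.405] pointing down, gripper open.
Joint ranges: [-147.43, 147.43], [-19.82, 112.94], [-74.19, 73.91], [6.32, 146.72], [-59.91, 239.91], [6.04, 106.73], [-150.56, 150.56]. Speed limits (degrees/s): [127.2, 127.2, 172.46, 172.46, 180, 180, 180].

## Interface

Orientations are given as [roll, pitch, yaw] about the fixed x, y, z axes, in that order (R = Rz(yaw) Ry(pitch) Rx(roll)).
In Python, from rig import observe, read_camera, calibration, hand_in, hold_point_z gives the robot as it stands.
- The arm moves only by the shell command python3 -m jog 'ROWS' [OPENING] [FORCE]. ROWS is JSON, one flat list of numbers, 4 for each row, row after row: the shift along the world's x, y, z in units of 50 mm (1.0 is 50 mm), then the turn about the world's z in degrees. In form: [x, y, z, spin, x, y, z, spin, ...]. A call has 1 to 12 rows; each row shifts and turns the commanded pose from where the row before left it; what a row does not reach is not made up. A row lasts 1/8 s, in which the tool goes at most 62.5 mm and 10.7 degrees, less where a joint would pass 70% of its speed; a pose out of reach is approached as far as the arm can. A call is refused whole if a number of a shift passes 1 or a number of a turn 10.7, either way. A call with a gripper value outside its range is refused whole. OPENING is the closure, from -1 (fully open) to 1 (shut), set as the call begins (- or left out, the last holds). The fingers move at their own pace and stop on an object; FORCE is the grip in N (left out, the last holds). Time passes only in rows, so rows that do not move let the fingers close. It gives the time, the measured TCP pose, the force, the opening and the grip force at its end, in the units of the state.
- observe(): the state, without advancing time (a new reading comes with each control period).
- read_camera(name): name is "scene" or "side" or "wrist"; returns the picture (480x640x3 uint8, blue, green, red); there is no depth.
- calibration(name): a dict with "fx", "fy", "cx", "cy" (pixels), "extrinsics" (4x4, takes a point from camera to world coordinates). Camera axes: x right, y down, z forward; pixel columns grow to the right and rows downward; lengths in m; the calibration is good to about 2 mm. A picture is of the moment at which its call begins: read the wrist's pose just before it. calibration takes no time and is no camera call; for the wrist camera it gives the pose at the moment of the call.
- hand_in(): hands the job in; it is judged then, once.
The state is a dict: "time_s": time; "qpos": joint angles; "qvel": joint speeds; "joint_efforts": joint torques, N m; "tcp_pos": TCP position; "tcp_rot": TCP orientation; "ft_force": force on the tool from outside, world axes, zero at the start; "torque": the same for the moment, N m; "opening": finger opening in m; "finger_force": force on a finger pad.
Only numpy, scipy, OpenCV 4.12 (cv2) and the standard library are available. Lean on these libraries where they do the work, as an engineer would, in place of code of your own. Each camera call takes 0.05 s, during which the arm holds its last target. There are 200 camera calls.

## Working session

There is one attempt and no reset: what is moved stays moved. The work goes in short steps, Python scripts to look and compute and a shell command to move; the robot and the scene stay as the last step left them, time stands still between calls to the robot, and variables do not carry over. Pictures are saved under pics/ and viewed, at most 14 in all, crops included, and the job is handed in when it is done.

```bash
mkdir -p pics; ls
python3 - <<'E'
from rig import *
import cv2, numpy as np
print(observe()); print(hold_point_z)
for n in ("scene","side"):
    cv2.imwrite(f"pics/{n}0.png",read_camera(n)); c=calibration(n); print(n,c["fx"],c["fy"],c["cx"],c["cy"],np.round(c["extrinsics"],3).tolist())
c=calibration("wrist");print(c["fx"],np.round(c["extrinsics"],3).tolist())
E
```

```text
pics
{'time_s': 0.0, 'qpos': array([71.57941014, 34.3847993 , -0.14547244, 91.67963498,  0.10309227,
       54.0254381 , -4.57020258]), 'qvel': array([-0.06418468, -0.02660336, -0.06519952,  0.0583519 ,  0.08150003,
        0.04462069,  0.05047053]), 'joint_efforts': array([ 4.66718175e-04, -7.76448154e+01,  1.56574186e+00, -2.58011681e+01,
        1.24599689e-02,  9.11882176e-03,  1.33677837e-06]), 'tcp_pos': array([ 0.17567072, -0.70319106,  0.40382133]), 'tcp_rot': array([-1.79910636e+02,  8.32714982e-03,  1.40311357e+01]), 'ft_force': array([-0.52095733,  0.52053955,  0.05168382]), 'torque': array([ 0.00795058,  0.03094433, -0.01969565]), 'finger_force': 0.0, 'opening': 0.08541072378549439}
0.1547
scene 502.6782714212258 502.6782714212258 333.34246246924897 236.8071424437499 [[0.834, 0.362, -0.417, 1.011], [0.552, -0.55, 0.626, -0.66], [-0.003, -0.752, -0.659, 0.75], [0.0, 0.0, 0.0, 1.0]]
side 603.3158903444162 603.3158903444162 324.42924861102586 239.30255103737855 [[-0.95, -0.179, 0.257, 0.278], [-0.314, 0.544, -0.778, 0.867], [-0.0, -0.819, -0.573, 0.691], [0.0, 0.0, 0.0, 1.0]]
409.131718890679 [[0.242, -0.925, -0.291, 0.252], [-0.97, -0.231, -0.072, -0.684], [-0.001, 0.3, -0.954, 0.373], [0.0, 0.0, 0.0, 1.0]]
```

View pics/scene0.png

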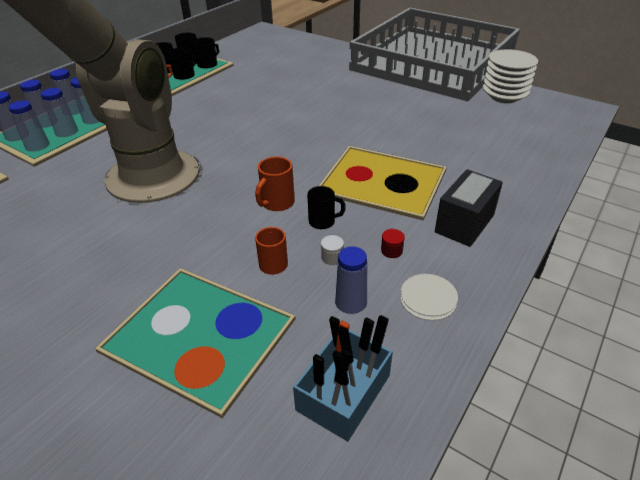

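View pics/side0.png

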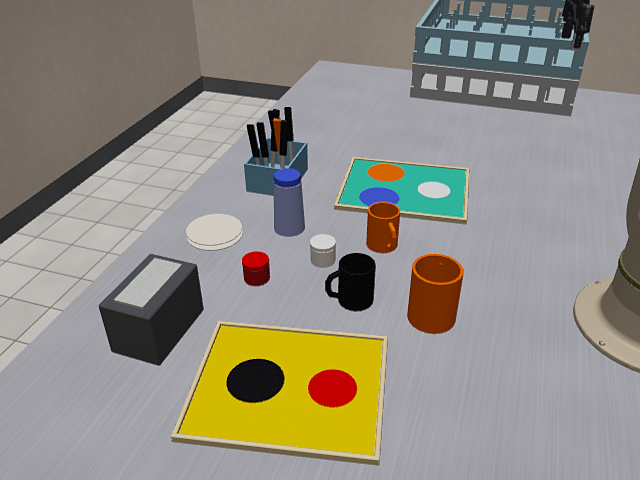

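The scene view shows the orange mugs at (276,184), which is larger, and (271,250), which is smaller. The black mug is at (321,207), the sugar pot at (332,250), the jam jar at (393,243), the tumbler at (352,280) and the tray circles are clear. The side view has orange mugs at (435,293) and (383,228), black mug at (356,282), sugar (322,250), jam (256,268) and tumbler (288,205). I'll triangulate these roughly.

```bash
cat > h.py <<'E'
import numpy as np, cv2
from rig import *
def ray(c,uv):
    E=np.array(c["extrinsics"]); d=E[:3,:3]@[(uv[0]-c["cx"])/c["fx"],(uv[1]-c["cy"])/c["fy"],1]
    return E[:3,3],d/np.linalg.norm(d)
def plane(c,uv,z):
    o,d=ray(c,uv); return o+d*(z-o[2])/d[2]
def tri(rs):
    A=sum(np.eye(3)-np.outer(d,d) for o,d in rs); b=sum((np.eye(3)-np.outer(d,d))@o for o,d in rs)
    p=np.linalg.solve(A,b); return p, max(np.linalg.norm((np.eye(3)-np.outer(d,d))@(p-o)) for o,d in rs)
def proj(c,p):
    E=np.array(c["extrinsics"]); q=E[:3,:3].T@(np.asarray(p)-E[:3,3]); return np.array([c["fx"]*q[0]/q[2]+c["cx"],c["fy"]*q[1]/q[2]+c["cy"]])
E
python3 - <<'E'
from h import *
S,D=calibration("scene"),calibration("side")
P=dict(sugar=((332,243),(322,242)),jam=((393,237),(256,259)),black=((321,194),(356,264)),small=((271,236),(383,211)),large=((276,167),(437,269)),tumb=((352,257),(288,177)))
for k,(a,b) in P.items():
    p,e=tri([ray(S,a),ray(D,b)]);print(k,p.round(3),round(e,4))
# large/small rim widths
for k,uL,uR,c in (("small",(256,236),(287,236),S),("large",(259,167),(294,167),S),("black",(308,194),(335,194),S),("smallside",(367,211),(399,211),D),("largeside",(412,269),(462,269),D),("blackside",(338,264),(375,264),D)):
    p=tri([ray(S,P[k.replace('side','')][0]),ray(D,P[k.replace('side','')][1])])[0];z=p[2]
    print(k,np.linalg.norm(plane(c,uL,z)-plane(c,uR,z)).round(4))
# circles
def blobs(img,lo,hi,mn=200):
    m=cv2.inRange(cv2.cvtColor(img,cv2.COLOR_BGR2HSV),lo,hi);n,_,st,ce=cv2.connectedComponentsWithStats(m)
    return [(st[i][4],ce[i].round(1).tolist()) for i in range(1,n) if st[i][4]>mn]
for c,uvs in ((S,dict(white=(171,320),blue=(239,320),orange=(200,367),red=(359,173),blk=(402,183))),(D,dict(white=(434,190),orange=(386,172),red=(332,388),blk=(255,380)))):
    for k,u in uvs.items(): print(k,plane(c,u,.008).round(3))
for k,u in dict(basket=(345,390),sauc=(429,296),nap=(470,185)).items(): print(k,plane(S,u,{'basket':.07,'sauc':.024,'nap':.104}[k]).round(3))
E
```

```text
sugar [ 0.571 -0.005  0.042] 0.0
jam [0.668 0.083 0.041] 0.0012
black [0.481 0.086 0.077] 0.0002
small [ 0.477 -0.089  0.078] 0.0005
large [0.348 0.09  0.101] 0.0024
tumb [ 0.669 -0.088  0.119] 0.001
small 0.0631
large 0.0817
black 0.0608
smallside 0.0608
largeside 0.0797
blackside 0.062
white [ 0.417 -0.322  0.008]
blue [ 0.524 -0.251  0.008]
orange [ 0.537 -0.367  0.008]
red [0.457 0.294 0.008]
blk [0.572 0.315 0.008]
white [ 0.412 -0.32   0.008]
orange [ 0.534 -0.368  0.008]
red [0.455 0.296 0.008]
blk [0.568 0.317 0.008]
basket [ 0.791 -0.299  0.07 ]
sauc [ 0.801 -0.013  0.024]
nap [0.758 0.265 0.104]
```

Run:
```python
import cv2,numpy as np
a=cv2.imread('pics/scene0.png')[150:290,240:440]
b=cv2.imread('pics/side0.png')[190:340,310:480]
o=np.zeros((560,800,3),np.uint8)
A=cv2.resize(a,(400,280));B=cv2.resize(b,(400,353)); o[:280,:400]=A;o[:353,400:]=B
cv2.imwrite('pics/crop1.png',o[:360])
```

```text
(no output)
```

View pics/crop1.png

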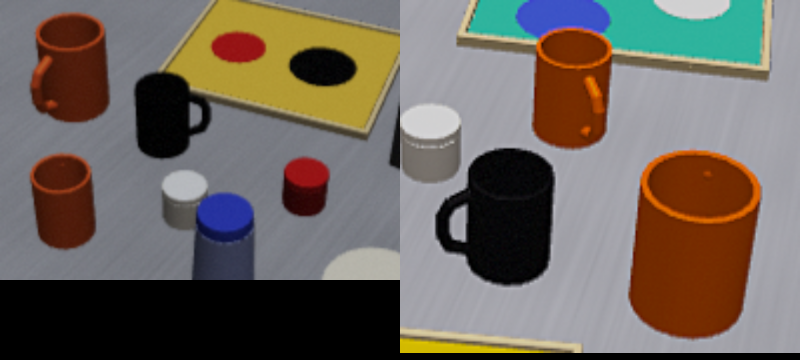

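The mug at scene (271,250) / side (383,228) measures about 62 mm across and 78 mm high, so it is the orange mug meant. The one at scene (276,184) / side (435,293) measures about 81 mm across and 100 mm high, so it is the look-alike. The crop confirms this. Next I'll refine the positions with the wrist camera from two places.

```bash
python3 -m jog '[0.5,0.95,0,-1.2,0.5,0.95,0,-1.2,0.5,0.95,0,-1.2,0.5,0.95,0,-1.2,0.5,0.95,0,-1.2,0.5,0.95,0,-1.2,0.5,0.95,0,-1.2,0.5,0.95,0,-1.2,0.5,0.95,0,-1.2,0.5,0.95,0,-1.2,0.5,0.95,0,-1.2,0.5,0.95,0,-0.8]' && python3 -m jog '[0.7,0.8,0.2,0,0.7,0.7,0.2,0,0,0,0,0,0,0,0,0]'
python3 - <<'E'
from h import *
import json
c=calibration("wrist");i=read_camera("wrist");cv2.imwrite("pics/w1.png",i)
json.dump({k:np.array(v).tolist() for k,v in c.items()},open("w1.json","w"));print(observe()["qpos"].round(1))
E
python3 -m jog '[0,1,0,0,0,1,0,0,0,1,0,0,0,0,0,0,0,0,0,0]'
python3 - <<'E'
from h import *
import json
c=calibration("wrist");i=read_camera("wrist");cv2.imwrite("pics/w2.png",i)
json.dump({k:np.array(v).tolist() for k,v in c.items()},open("w2.json","w"));print(observe()["qpos"].round(1))
E
```

```text
time_s: 1.6
tcp_pos: [0.4763, -0.1317, 0.4046]
tcp_rot: [180.0, 0.0, -0.0]
ft_force: [0.3, -0.5, -0.3]
opening: 0.0852
finger_force: 0.0
time_s: 2.1
tcp_pos: [0.5452, -0.0587, 0.4241]
tcp_rot: [180.0, 0.1, 0.0]
ft_force: [-1.3, -0.9, 0.2]
opening: 0.0858
finger_force: 0.0
[  1.8  20.9  -2.1 113.6   1.1  45.6 -90.9]
time_s: 2.78
tcp_pos: [0.5453, 0.09, 0.4245]
tcp_rot: [179.9, 0.0, -0.1]
ft_force: [-0.1, -1.9, 0.5]
opening: 0.085
finger_force: 0.0
[ -12.6   21.2   -3.5  113.     1.9   45.9 -107.3]
```

View pics/w1.png

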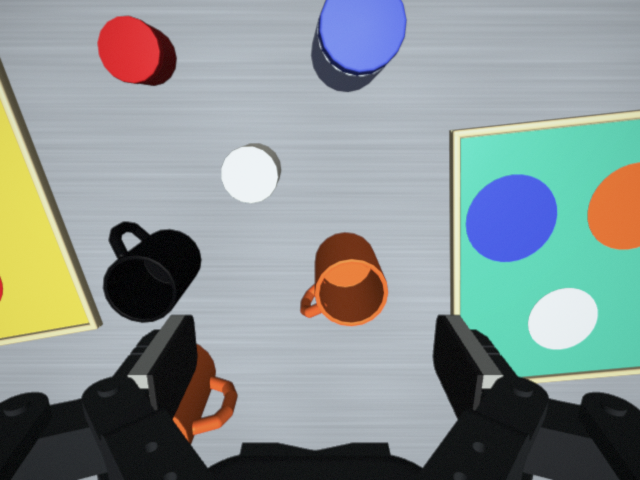

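View pics/w2.png

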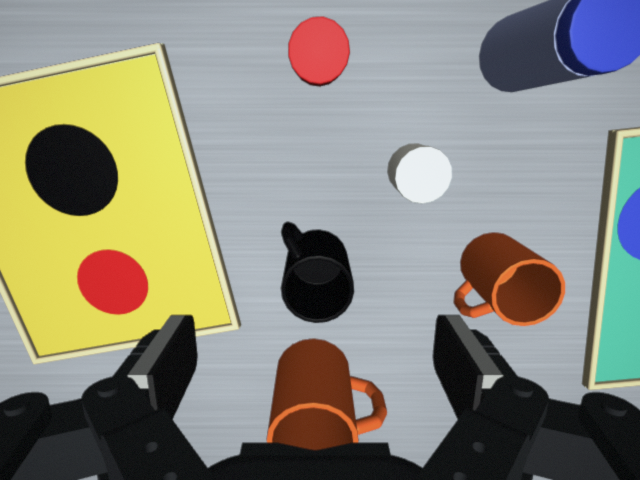

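w1 shows the sugar lid at (249,174), jam lid (130,50), black rim (140,288), orange rim (351,292), tumbler base (362,30), and blue and white circles at (511,218) and (563,319). w2 shows jam (319,50), sugar (424,174), black rim (317,289), orange rim (528,292), and black and red circles at (72,170) and (113,282).

Run:
```python
from h import *
import json
W1,W2=[json.load(open(f"w{i}.json")) for i in (1,2)];S,D=calibration("scene"),calibration("side")
I1,I2=[cv2.imread(f"pics/w{i}.png") for i in (1,2)];IS,ID=cv2.imread("pics/scene0.png"),cv2.imread("pics/side0.png")
def blob(I,uv,tol=25):
    m=np.zeros((482,642),np.uint8);cv2.floodFill(I.copy(),m,tuple(map(int,uv)),0,(tol,)*3,(tol,)*3,cv2.FLOODFILL_MASK_ONLY|cv2.FLOODFILL_FIXED_RANGE)
    c=max(cv2.findContours(m[1:-1,1:-1],cv2.RETR_EXTERNAL,cv2.CHAIN_APPROX_NONE)[0],key=len);e=cv2.fitEllipse(c);return np.array(e[0]),e[1]
for k,a,b in (("sugar",(249,174),(424,174)),("jam",(130,50),(319,50))):
    A,ea=blob(I1,a);B,eb=blob(I2,b);print(k,A,np.round(ea),B,np.round(eb),tri([ray(W1,A),ray(W2,B)]),plane(W1,A,.045),plane(W2,B,.045))
for k,a,b in (("black",(140,288),(317,289)),("orange",(351,292),(528,292)),("blackhandle",(127,237),(290,237)),("orangehandle",(306,303),(463,298))):
    print(k,tri([ray(W1,a),ray(W2,b)]))
for k,W,I,a in (("blue",W1,I1,(511,218)),("white",W1,I1,(563,319)),("blk",W2,I2,(72,170)),("red",W2,I2,(113,282)),("white",S,IS,(171,320)),("orange",S,IS,(200,367)),("blue",S,IS,(239,320)),("red",S,IS,(359,173)),("blk",S,IS,(402,183)),("white",D,ID,(434,190)),("orange",D,ID,(386,172)),("red",D,ID,(332,388)),("blk",D,ID,(255,380))):
    A,e=blob(I,a);print(k,A.round(1),np.round(e),plane(W,A,.008))
p=np.array([362,30]);print("tumb",plane(W1,p,.125))
for n,ca,ia,pa,cb,ib,pb in (("white",W1,I1,(563,319),D,ID,(434,190)),("blue",W1,I1,(511,218),S,IS,(239,320)),("red",W2,I2,(113,282),S,IS,(359,173)),("blk",W2,I2,(72,170),D,ID,(255,380))):
    print("tri",n,tri([ray(ca,blob(ia,pa)[0]),ray(cb,blob(ib,pb)[0])]))
```

```text
sugar [248.8527832  174.34204102] [54. 56.] [423.48150635 174.57244873] [53. 57.] (array([ 0.57254487, -0.00275901,  0.04489984]), np.float64(3.4498092305056076e-05)) [ 0.57252464 -0.00277418  0.045     ] [ 0.57259439 -0.00273099  0.045     ]
jam [128.14367676  48.87887955] [57. 67.] [318.51409912  49.27797318] [59. 64.] (array([0.670043  , 0.08667345, 0.04421475]), np.float64(0.00013658202750592343)) [0.66980058 0.08633966 0.045     ] [0.67007612 0.08668127 0.045     ]
black (array([0.48179261, 0.08803205, 0.07761812]), np.float64(0.00028968166896683507))
orange (array([ 0.47912533, -0.08909795,  0.07924736]), np.float64(2.595920139488068e-05))
blackhandle (array([0.51447559, 0.11240969, 0.03639921]), np.float64(0.0001938155802352933))
orangehandle (array([ 0.45332034, -0.05042835,  0.04200453]), np.float64(0.002355990116945847))
blue [511.2 217.8] [80. 94.] [ 0.52506933 -0.24946331  0.008     ]
white [562.5 318.3] [56. 71.] [ 0.41621546 -0.31916549  0.008     ]
blk [ 71.2 169.7] [81. 97.] [0.57226918 0.31768546 0.008     ]
red [112.3 281.6] [59. 71.] [0.45878083 0.29632253 0.008   
[... 301 characters left out ...]
7015921 0.31323985 0.008     ]
white [433.6 189.6] [15. 31.] [ 0.41347854 -0.3213232   0.008     ]
orange [385.8 172. ] [16. 35.] [ 0.534131   -0.36752119  0.008     ]
red [332.1 387.8] [36. 47.] [0.45522642 0.29564697 0.008     ]
blk [254.9 380.1] [42. 56.] [0.5683081  0.31759169 0.008     ]
tumb [ 0.66938211 -0.0865744   0.125     ]
tri white (array([ 0.41435972, -0.32102128,  0.00698125]), np.float64(0.0013399785952017934))
tri blue (array([ 0.52342058, -0.25109125,  0.00595214]), np.float64(0.0011732709800030498))
tri red (array([0.45529006, 0.29845945, 0.00320762]), np.float64(0.001468862868040371))
tri blk (array([0.57046702, 0.31742098, 0.00711362]), np.float64(0.0018476964471424119))
```

All heights agree with the text: pots 45 mm, mugs 79 mm, mats about 7 mm. Sugar pot first, at (0.5725, -0.003).

```bash
python3 -m jog '[0.27,-0.93,-0.3,0,0.28,-0.93,-0.3,0,0,0,-0.9,0,0,0,-0.9,0,0,0,-0.9,0,0,0,-0.9,0,0,0,-0.4,0,0,0,-0.29,0,0,0,0,0,0,0,0,0]' -1 30 && python3 -m jog '[0,0,0,0,0,0,0,0,0,0,0,0,0,0,0,0,0,0,0,0,0,0,0,0]' 1 30
```

```text
time_s: 4.08
tcp_pos: [0.5735, -0.0019, 0.181]
tcp_rot: [180.0, -0.1, -0.0]
ft_force: [0.2, -0.1, 0.5]
opening: 0.0856
finger_force: 0.0
time_s: 4.82
tcp_pos: [0.5734, -0.0013, 0.181]
tcp_rot: [-180.0, -0.1, 0.0]
ft_force: [-1.0, 0.2, 6.5]
opening: 0.0475
finger_force: 29.8
```

```bash
python3 -m jog '[0,0,0.4,0,0,0,0.8,0,0,0,0.8,0,0,0,0.4,0]' && python3 -m jog '[-0.2,-0.4,0,0,-0.4,-0.8,0,0,-0.4,-0.8,0,0,-0.4,-0.8,0,0,-0.4,-0.8,0,0,-0.4,-0.8,0,0,-0.4,-0.8,0,0,-0.37,-0.77,0,0,-0.2,-0.4,0,0,0,0,0,0,0,0,0,0]'
```

```text
time_s: 5.32
tcp_pos: [0.5734, -0.0014, 0.3025]
tcp_rot: [-180.0, -0.1, 0.0]
ft_force: [0.0, 0.1, -1.7]
opening: 0.0476
finger_force: 31.3
time_s: 6.7
tcp_pos: [0.4142, -0.3195, 0.2996]
tcp_rot: [-179.9, 0.1, 0.0]
ft_force: [-0.9, 1.3, -1.5]
opening: 0.0473
finger_force: 31.3
```

```bash
python3 -m jog '[0,0,-0.7,0,0,0,-0.7,0,0,0,-0.4,0,0,0,-0.2,0,0,0,-0.1,0,0,0,-0.06,0,0,0,0,0,0,0,0,0]'; python3 -m jog '[0,0,-0.05,0,0,0,0,0]'
```

```text
time_s: 7.7
tcp_pos: [0.4148, -0.32, 0.1927]
tcp_rot: [180.0, -0.0, 0.0]
ft_force: [-0.2, 1.0, -0.4]
opening: 0.0476
finger_force: 31.3
time_s: 7.95
tcp_pos: [0.4147, -0.3199, 0.1896]
tcp_rot: [-180.0, 0.0, 0.0]
ft_force: [0.9, -0.6, -1.4]
opening: 0.0471
finger_force: 31.3
```

```bash
python3 -m jog '[0,0,-0.02,0,0,0,0,0]'; python3 -m jog '[0,0,0,0,0,0,0,0,0,0,0,0,0,0,0,0]' -1; python3 -m jog '[0,0,0.3,0,0,0,0.8,0,0,0,0.8,0,0,0,0.8,0,0,0,0,0]'
python3 - <<'E'
from h import *
cv2.imwrite("pics/s2.png",read_camera("scene"))
E
```

```text
time_s: 8.2
tcp_pos: [0.4147, -0.3199, 0.189]
tcp_rot: [180.0, -0.0, 0.0]
ft_force: [-1.2, 0.6, 4.7]
opening: 0.0476
finger_force: 31.5
time_s: 8.7
tcp_pos: [0.4147, -0.3199, 0.1886]
tcp_rot: [-180.0, 0.0, 0.0]
ft_force: [0.6, -0.6, -0.4]
opening: 0.0854
finger_force: 0.0
time_s: 9.32
tcp_pos: [0.415, -0.3202, 0.3274]
tcp_rot: [179.8, -0.3, 0.0]
ft_force: [0.3, 0.1, -0.3]
opening: 0.0852
finger_force: 0.0
```

View pics/s2.png

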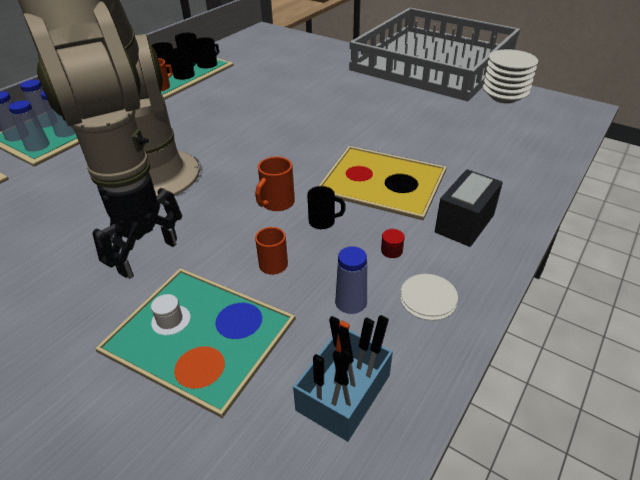

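The sugar pot stands centred in the white circle, at scene (168,312). Jam jar next.

```bash
python3 -m jog '[0.3,0.45,0,0,0.57,0.91,0,0,0.57,0.91,0,0,0.57,0.91,0,0,0.57,0.91,0,0,0.57,0.91,0,0,0.57,0.91,0,0,0.57,0.91,0,0,0.57,0.91,0,0,0.24,0.4,0,0,0,0,0,0]' && python3 -m jog '[0,0,-0.6,0,0,0,-0.8,0,0,0,-0.8,0,0,0,-0.5,0,0,0,-0.2,0,0,0,0,0,0,0,0,0]'
```

```text
time_s: 10.75
tcp_pos: [0.6697, 0.0882, 0.3224]
tcp_rot: [-180.0, 0.1, 0.2]
ft_force: [-0.0, 0.4, -0.5]
opening: 0.0858
finger_force: 0.0
time_s: 11.62
tcp_pos: [0.67, 0.0861, 0.1799]
tcp_rot: [-180.0, -0.1, -0.0]
ft_force: [-0.5, -0.4, -0.6]
opening: 0.0853
finger_force: 0.0
```

```bash
python3 -m jog '[0,0,0,0,0,0,0,0,0,0,0,0,0,0,0,0,0,0,0,0,0,0,0,0]' 1 30 && python3 -m jog '[0,0,0.4,0,0,0,0.8,0,0,0,0.8,0,0,0,0.4,0]' && python3 -m jog '[-0.4,0.4,0,0,-0.7,0.7,0,0,-0.7,0.7,0,0,-0.7,0.7,0,0,-0.7,0.7,0,0,-0.66,0.59,0,0,-0.4,0.4,0,0,0,0,0,0,0,0,0,0]'
```

```text
time_s: 12.38
tcp_pos: [0.6699, 0.0868, 0.1796]
tcp_rot: [-180.0, -0.1, 0.0]
ft_force: [-0.2, -0.1, 5.9]
opening: 0.0478
finger_force: 30.1
time_s: 12.88
tcp_pos: [0.67, 0.0866, 0.3019]
tcp_rot: [-180.0, -0.2, 0.0]
ft_force: [-0.5, 0.5, -2.2]
opening: 0.0476
finger_force: 31.4
time_s: 14.0
tcp_pos: [0.457, 0.2957, 0.2987]
tcp_rot: [180.0, -0.0, 0.0]
ft_force: [0.4, -0.7, -1.0]
opening: 0.0476
finger_force: 31.4
```

Next, down to z about 0.188 (−2.22 units), then release and retreat.

```bash
python3 -m jog '[0,0,-0.7,0,0,0,-0.7,0,0,0,-0.4,0,0,0,-0.2,0,0,0,-0.1,0,0,0,-0.08,0,0,0,-0.03,0,0,0,0,0,0,0,0,0]'; python3 -m jog '[0,0,-0.02,0,0,0,0,0]'
```

```text
time_s: 15.12
tcp_pos: [0.4568, 0.2962, 0.1885]
tcp_rot: [-180.0, -0.0, 0.0]
ft_force: [-0.8, -0.1, -1.7]
opening: 0.0473
finger_force: 31.4
time_s: 15.38
tcp_pos: [0.4567, 0.2962, 0.1876]
tcp_rot: [-180.0, -0.0, 0.0]
ft_force: [-0.7, -0.0, 4.7]
opening: 0.0475
finger_force: 31.8
```

```bash
python3 -m jog '[0,0,0,0,0,0,0,0,0,0,0,0,0,0,0,0]' -1; python3 -m jog '[0,0,0.3,0,0,0,0.8,0,0,0,0.8,0,0,0,0.6,0,0,0,0,0]'; python3 -m jog '[0.1,-0.5,0,5,0.1,-0.8,0,8,0.1,-0.8,0,8,0.1,-0.8,0,8,0.1,-0.8,0,8,0,-0.47,0,0,0,0,0,0,0,0,0,0]'
python3 - <<'E'
from h import *
cv2.imwrite("pics/w3.png",read_camera("wrist"));cv2.imwrite("pics/s3.png",read_camera("scene"))
c=calibration("wrist");print(proj(c,[.482,.0875,.08]),proj(c,[.482+.055*.8,.0875+.055*.6,.05]))
E
```

```text
time_s: 15.88
tcp_pos: [0.4567, 0.2961, 0.1871]
tcp_rot: [180.0, 0.0, 0.0]
ft_force: [0.6, -0.4, 0.2]
opening: 0.0854
finger_force: 0.0
time_s: 16.5
tcp_pos: [0.4571, 0.2962, 0.3153]
tcp_rot: [-179.8, -0.2, 0.0]
ft_force: [0.2, -0.2, 0.3]
opening: 0.0852
finger_force: 0.0
time_s: 17.5
tcp_pos: [0.4817, 0.0883, 0.3121]
tcp_rot: [-180.0, -0.0, 37.0]
ft_force: [-0.2, 0.3, -0.3]
opening: 0.0858
finger_force: 0.0
[315.80127967 268.52912396] [316.10970692 156.67727788]
```

View pics/w3.png

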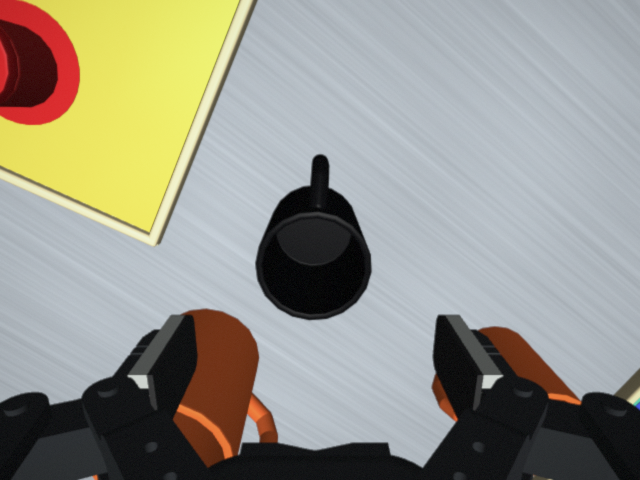

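View pics/s3.png

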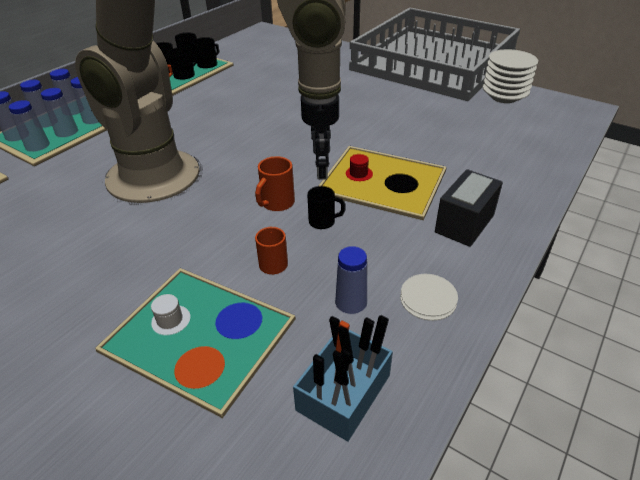

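The rim at (314,266) matches the prediction within 2 px, the handle at (319,175) points straight up, and the jam jar stands in the red circle. Now grip the black mug.

```bash
python3 -m jog '[0,0,-0.5,0,0,0,-0.7,0,0,0,-0.5,0,0,0,-0.3,0,0,0,0,0,0,0,0,0]' && python3 -m jog '[0,0,0,0,0,0,0,0,0,0,0,0,0,0,0,0,0,0,0,0,0,0,0,0]' 1 35 && python3 -m jog '[0,0,0.3,0,0,0,0.6,0,0,0,0.6,0,0,0,0.5,0,0,0,0,0]'
```

```text
time_s: 18.35
tcp_pos: [0.4818, 0.0883, 0.2126]
tcp_rot: [180.0, -0.0, 37.1]
ft_force: [0.0, -0.1, -0.4]
opening: 0.0853
finger_force: 0.0
time_s: 19.1
tcp_pos: [0.4818, 0.0877, 0.2131]
tcp_rot: [180.0, -0.1, 37.0]
ft_force: [-1.9, 0.9, 7.4]
opening: 0.0605
finger_force: 36.6
time_s: 19.73
tcp_pos: [0.4819, 0.0873, 0.3138]
tcp_rot: [179.9, -0.2, 37.0]
ft_force: [0.6, -0.0, -3.3]
opening: 0.0601
finger_force: 39.6
```

```bash
python3 -m jog '[0.15,0.4,0,0,0.3,0.8,0,0,0.3,0.8,0,0,0.3,0.8,0,0,0.3,0.8,0,0,0.28,0.6,0,0,0.15,0.4,0,0,0,0,0,0,0,0,0,0]' && python3 -m jog '[0,0,-0.5,0,0,0,-0.5,0,0,0,-0.3,0,0,0,-0.2,0,0,0,-0.1,0,0,0,-0.1,0,0,0,-0.06,0,0,0,0,0,0,0,0,0]'
```

```text
time_s: 20.85
tcp_pos: [0.5702, 0.3175, 0.3108]
tcp_rot: [180.0, 0.1, 37.1]
ft_force: [-0.2, -0.7, -3.5]
opening: 0.0604
finger_force: 39.5
time_s: 21.98
tcp_pos: [0.5708, 0.3177, 0.2245]
tcp_rot: [180.0, -0.0, 37.0]
ft_force: [0.3, -0.4, -3.3]
opening: 0.0605
finger_force: 39.5
```

```bash
python3 -m jog '[0,0,-0.05,0,0,0,0,0]';python3 -m jog '[0,0,-0.03,0,0,0,0,0]'
```

```text
time_s: 22.22
tcp_pos: [0.5707, 0.3176, 0.2215]
tcp_rot: [180.0, 0.0, 37.0]
ft_force: [-0.7, 0.6, -3.3]
opening: 0.0604
finger_force: 39.5
time_s: 22.48
tcp_pos: [0.5706, 0.3176, 0.2212]
tcp_rot: [180.0, -0.0, 37.0]
ft_force: [-2.4, -1.9, 7.6]
opening: 0.0601
finger_force: 40.3
```

```bash
python3 -m jog '[0,0,0,0,0,0,0,0,0,0,0,0,0,0,0,0]' -1; python3 -m jog '[0,0,0.3,0,0,0,0.6,0,0,0,0.6,0,0,0,0.4,0,0,0,0,0]'; python3 -m jog '[-0.1,-0.4,0,-5,-0.19,-0.85,0,-9,-0.19,-0.85,0,-9,-0.19,-0.85,0,-9,-0.19,-0.85,0,-9,-0.19,-0.85,0,-9,-0.19,-0.85,0,-9,-0.19,-0.85,0,-9,-0.19,-0.85,0,-9,-0.19,-0.85,0,-9,-0.02,-0.08,0,-4,0,0,0,0]'
python3 - <<'E'
from h import *
c=calibration("wrist");cv2.imwrite("pics/w4.png",read_camera("wrist"))
print(observe()["tcp_pos"],observe()["tcp_rot"],observe()["qpos"].round(1),proj(c,[.479,-.089,.08]),proj(c,[.479+.055*np.cos(2.164),-.089+.055*np.sin(2.164),.05]))
E
```

```text
time_s: 22.98
tcp_pos: [0.5707, 0.3176, 0.2201]
tcp_rot: [-180.0, 0.0, 37.0]
ft_force: [-0.4, 0.1, 0.0]
opening: 0.0852
finger_force: 0.0
time_s: 23.6
tcp_pos: [0.5711, 0.3179, 0.3177]
tcp_rot: [180.0, -0.2, 37.0]
ft_force: [0.7, 0.4, 0.2]
opening: 0.0852
finger_force: 0.0
time_s: 25.1
tcp_pos: [0.4789, -0.0893, 0.3149]
tcp_rot: [180.0, 0.0, -53.0]
ft_force: [-0.6, 0.3, -0.3]
opening: 0.0852
finger_force: 0.0
[ 0.47913535 -0.08867858  0.31490478] [ 1.79975961e+02  2.32197554e-02 -5.28788125e+01] [  -2.4   26.5    8.5  127.6   -8.5   26.5 -129.9] [316.54642678 264.87482666] [311.77053744 328.21666318]
```

View pics/w4.png

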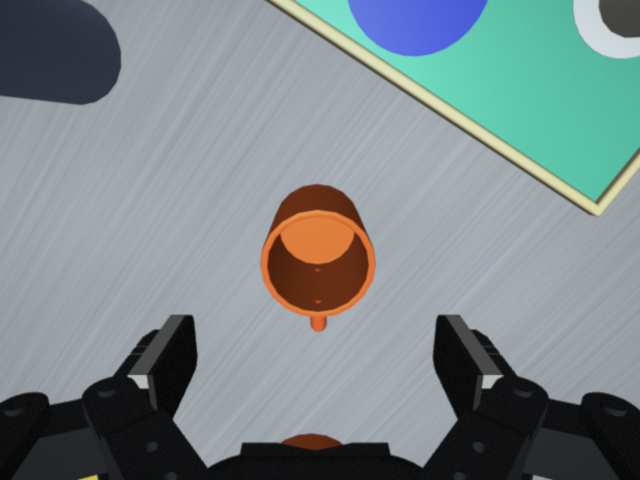

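The rim at (318,263) matches the prediction and the handle at (318,323) is on the grip's symmetry line. Now grip the orange mug.

```bash
python3 -m jog '[0,0,-0.5,0,0,0,-0.7,0,0,0,-0.5,0,0,0,-0.35,0,0,0,0,0,0,0,0,0]' && python3 -m jog '[0,0,0,0,0,0,0,0,0,0,0,0,0,0,0,0,0,0,0,0,0,0,0,0]' 1 35 && python3 -m jog '[0,0,0.3,0,0,0,0.6,0,0,0,0.6,0,0,0,0.5,0,0,0,0,0]'
```

```text
time_s: 25.9
tcp_pos: [0.4794, -0.0885, 0.2131]
tcp_rot: [-180.0, 0.0, -52.9]
ft_force: [-0.3, -0.2, -0.5]
opening: 0.0853
finger_force: 0.0
time_s: 26.65
tcp_pos: [0.4792, -0.0889, 0.2135]
tcp_rot: [-180.0, -0.0, -53.0]
ft_force: [0.2, 0.4, 5.8]
opening: 0.06
finger_force: 37.2
time_s: 27.28
tcp_pos: [0.4794, -0.0889, 0.3149]
tcp_rot: [-179.8, -0.1, -53.0]
ft_force: [-0.1, -0.4, -3.1]
opening: 0.0602
finger_force: 39.8
```

```bash
python3 -m jog '[0.1,-0.4,0,0,0.15,-0.8,0,0,0.16,-0.8,0,0,0.16,-0.8,0,0,0.16,-0.8,0,0,0.16,-0.8,0,0,0.13,-0.76,0,0,0.1,-0.4,0,0,0,0,0,0,0,0,0,0]' && python3 -m jog '[0,0,-0.5,0,0,0,-0.5,0,0,0,-0.3,0,0,0,-0.2,0,0,0,-0.1,0,0,0,-0.1,0,0,0,-0.08,0,0,0,0,0,0,0,0,0]'; python3 -m jog '[0,0,-0.03,0,0,0,0,0]'
```

```text
time_s: 28.52
tcp_pos: [0.5352, -0.3653, 0.3121]
tcp_rot: [-180.0, 0.1, -52.9]
ft_force: [0.1, -0.0, -1.5]
opening: 0.0598
finger_force: 39.6
time_s: 29.65
tcp_pos: [0.5352, -0.367, 0.2239]
tcp_rot: [-180.0, -0.0, -53.0]
ft_force: [0.5, 0.8, -1.8]
opening: 0.0599
finger_force: 39.6
time_s: 29.9
tcp_pos: [0.5352, -0.3669, 0.2222]
tcp_rot: [-180.0, -0.0, -53.0]
ft_force: [1.0, -0.5, -3.1]
opening: 0.0598
finger_force: 39.6
```

```bash
python3 -m jog '[0,0,-0.02,0,0,0,0,0]';python3 -m jog '[0,0,-0.01,0,0,0,0,0]'
```

```text
time_s: 30.15
tcp_pos: [0.5352, -0.3669, 0.2216]
tcp_rot: [-180.0, -0.0, -53.0]
ft_force: [-1.7, 0.2, 2.4]
opening: 0.06
finger_force: 40.1
time_s: 30.4
tcp_pos: [0.5352, -0.3669, 0.2216]
tcp_rot: [-180.0, -0.0, -53.0]
ft_force: [-2.2, 3.0, 9.2]
opening: 0.0601
finger_force: 41.0
```

```bash
python3 -m jog '[0,0,0,0,0,0,0,0,0,0,0,0,0,0,0,0]' -1; python3 -m jog '[0,0,0.3,0,0,0,0.7,0,0,0,0.7,0,0,0,0.7,0,0,0,0.6,0,0,0,0,0]'; python3 -m jog '[0.2,0.4,0,0,0.38,0.8,0,0,0.38,0.8,0,0,0.38,0.8,0,0,0.38,0.8,0,0,0.38,0.8,0,0,0.38,0.8,0,0,0.2,0.4,0,0,0,0,0,0,0,0,0,0]'
python3 - <<'E'
from h import *
c=calibration("wrist");cv2.imwrite("pics/w5.png",read_camera("wrist"));cv2.imwrite("pics/s5.png",read_camera("scene"))
print(observe()["tcp_pos"],observe()["tcp_rot"],observe()["qpos"].round(1),proj(c,[.669,-.087,.125]))
E
```

```text
time_s: 30.9
tcp_pos: [0.5352, -0.3669, 0.2206]
tcp_rot: [180.0, 0.0, -53.0]
ft_force: [-0.5, -0.1, 0.1]
opening: 0.0853
finger_force: 0.0
time_s: 31.65
tcp_pos: [0.5355, -0.3673, 0.3743]
tcp_rot: [-179.9, -0.3, -53.0]
ft_force: [0.5, 0.4, -0.3]
opening: 0.0854
finger_force: 0.0
time_s: 32.9
tcp_pos: [0.6685, -0.0884, 0.3704]
tcp_rot: [179.9, -0.0, -53.1]
ft_force: [-0.7, -0.8, 0.2]
opening: 0.0855
finger_force: 0.0
[ 0.66855796 -0.08886661  0.37067289] [ 1.79948663e+02 -1.95128515e-02 -5.31248215e+01] [  -3.1   33.     9.1  100.9   -6.7   46.6 -134. ] [314.39593505 259.43856435]
```

View pics/w5.png

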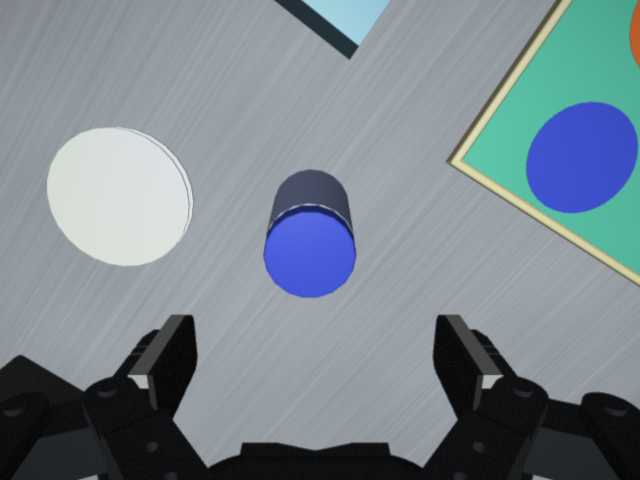

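View pics/s5.png

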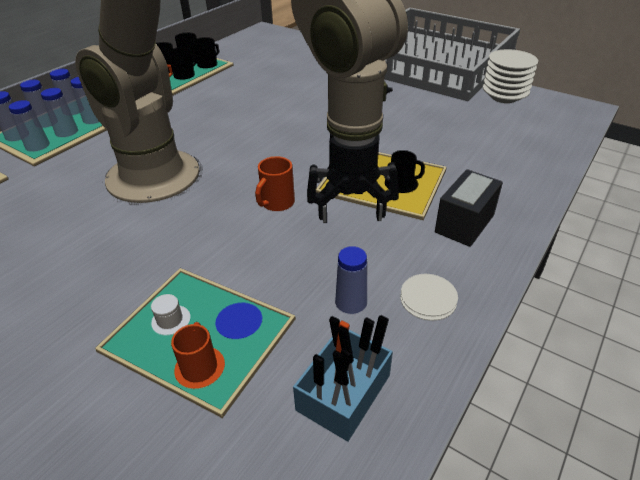

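The tumbler's base centre is at (310,251) against a predicted (314,259), so I'll correct for that. Orange mug and sugar pot stand in their circles. I'll triangulate the tumbler and check the placed mugs.

Run:
```python
from h import *
import json
W5=calibration("wrist");W1=json.load(open("w1.json"))
print(plane(W5,(310,251),.125),tri([ray(W5,(310,251)),ray(W1,(362,30))]),observe()["tcp_pos"])
c=calibration("wrist"); I=cv2.imread("pics/w5.png");
A=(582,157);print("blue",plane(c,A,.008))
cv2.imwrite("pics/side5.png",read_camera("side"))
```

```text
[ 0.67401867 -0.08983873  0.125     ] (array([ 0.67157948, -0.08729586,  0.11454282]), np.float64(0.000553025900477366)) [ 0.66855796 -0.08886661  0.37067289]
blue [ 0.52455889 -0.25107121  0.008     ]
```

View pics/side5.png

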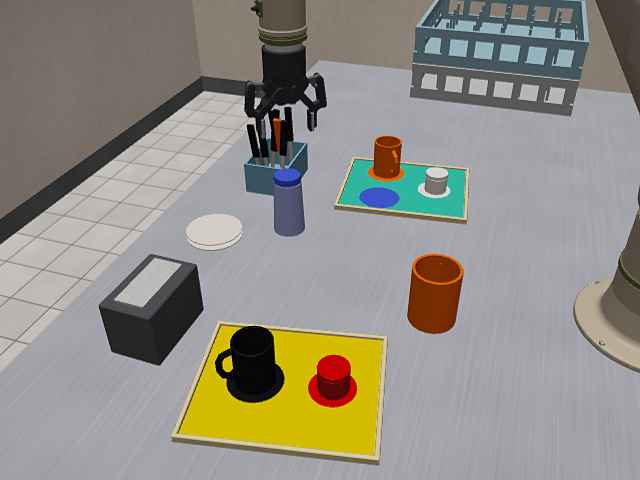

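Side view: orange mug (387,160), sugar (436,183), black mug (252,362) and jam jar (333,378) all stand inside their circles. Tumbler next, at about (0.672, -0.088).

```bash
python3 -m jog '[0.07,0,-0.4,0,0,0,-0.7,0,0,0,-0.7,0,0,0,-0.4,0,0,0,-0.18,0,0,0,0,0,0,0,0,0]' && python3 -m jog '[0,0,0,0,0,0,0,0,0,0,0,0,0,0,0,0,0,0,0,0,0,0,0,0]' 1 30 && python3 -m jog '[0,0,0.2,0,0,0,0.4,0,0,0,0.6,0,0,0,0.4,0,0,0,0.2,0,0,0,0,0]'
```

```text
time_s: 33.92
tcp_pos: [0.6731, -0.087, 0.2527]
tcp_rot: [-179.9, -0.1, -53.0]
ft_force: [0.2, -0.1, 0.0]
opening: 0.0855
finger_force: 0.0
time_s: 34.67
tcp_pos: [0.6729, -0.0871, 0.2527]
tcp_rot: [-179.9, -0.1, -53.0]
ft_force: [-1.0, -0.8, 5.0]
opening: 0.0548
finger_force: 31.0
time_s: 35.42
tcp_pos: [0.6727, -0.0868, 0.3424]
tcp_rot: [-179.9, -0.0, -53.0]
ft_force: [-0.2, 0.5, -1.9]
opening: 0.0549
finger_force: 32.2
```

```bash
python3 -m jog '[-0.3,-0.3,0,0,-0.5,-0.6,0,0,-0.5,-0.6,0,0,-0.5,-0.6,0,0,-0.5,-0.5,0,0,-0.4,-0.38,0,0,-0.27,-0.3,0,0,0,0,0,0,0,0,0,0]' && python3 -m jog '[0,0,-0.4,0,0,0,-0.4,0,0,0,-0.3,0,0,0,-0.2,0,0,0,-0.1,0,0,0,-0.07,0,0,0,0,0,0,0,0,0]'
```

```text
time_s: 36.55
tcp_pos: [0.5248, -0.2503, 0.3415]
tcp_rot: [-180.0, 0.0, -52.9]
ft_force: [0.7, -0.6, -1.6]
opening: 0.0548
finger_force: 32.2
time_s: 37.55
tcp_pos: [0.5243, -0.251, 0.2686]
tcp_rot: [-180.0, -0.0, -53.0]
ft_force: [0.4, 1.1, -1.4]
opening: 0.0544
finger_force: 32.2
```

```bash
python3 -m jog '[0,0,-0.1,0,0,0,-0.04,0,0,0,0,0]';python3 -m jog '[0,0,-0.02,0,0,0,0,0]'
```

```text
time_s: 37.92
tcp_pos: [0.5242, -0.2509, 0.261]
tcp_rot: [180.0, 0.0, -53.0]
ft_force: [0.2, 0.2, -2.5]
opening: 0.0548
finger_force: 32.2
time_s: 38.17
tcp_pos: [0.5242, -0.2511, 0.2607]
tcp_rot: [-180.0, -0.0, -53.0]
ft_force: [-1.6, -0.1, 4.8]
opening: 0.0544
finger_force: 32.7
```

Contact, so release, retreat and check.

```bash
python3 -m jog '[0,0,0,0,0,0,0,0,0,0,0,0,0,0,0,0]' -1; python3 -m jog '[0,0,0.2,0,0,0,0.6,0,0,0,0.7,0,0,0,0.7,0,0,0,0.5,0,0,0,0,0,0,0,0,0]'
python3 - <<'E'
from h import *
a=read_camera("scene")[140:420,90:460];b=read_camera("side")[120:470,170:490]
cv2.imwrite("pics/f.png",np.hstack([cv2.resize(a,(400,303)),cv2.resize(b[:243],(400,303))])); cv2.imwrite("pics/f2.png",b)
E
```

```text
time_s: 38.67
tcp_pos: [0.5242, -0.2508, 0.2601]
tcp_rot: [180.0, 0.0, -53.0]
ft_force: [0.4, 0.2, 0.3]
opening: 0.0858
finger_force: 0.0
time_s: 39.55
tcp_pos: [0.5239, -0.2507, 0.3951]
tcp_rot: [180.0, 0.0, -53.0]
ft_force: [-1.1, -0.6, -0.1]
opening: 0.0856
finger_force: 0.0
```

View pics/f.png

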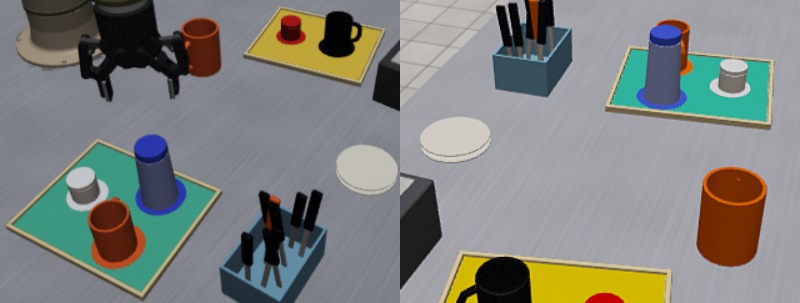

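All five stand upright in their own circles: tumbler base at crop (160,195), orange mug (117,245), sugar (85,193), jam (291,33) and black mug (337,45). The bystanders have not moved, so I'm handing in.

```bash
python3 -c "
from rig import hand_in
print(hand_in())"
```

```text
the job is handed in; nothing more can be done
None
```

Both trays are made up in the order asked, with all five items upright and released in their own circles in the final pictures and the bystanders where they were; I handed the job in at about 40 s, and no verdict came back.

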